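Bench relay pull-in check: plug in the relay, bring the voltage dial up to the set mark

TASK

Take the relay with the low round boss on its top out of the rack and, keeping it upright, plug it fully home into the socket of the relay tester, between the two steel retaining brackets; then turn the tester's dial up, clockwise, until its pointer stands at the steel set mark clipped to the scale, without running more than a scale division past the mark. Leave the other two relays standing in the rack and do not shift the other things standing around.

Things in the scene. Friction and masses are not known exactly. Their poses are not given: they have to be found in the camera images.
- riser: Fixed plywood work shelf, 280 (x) x 560 (y) mm, top 65 mm above the bench; origin: centre of its foot on the bench, x to its back, y to its left. All the listed things stand on it; tester and rack change sides. A large green board on a stand leans 0.2 to 0.35 m up over its left front corner and left of it: keep the gripper right of y = 0 nearer than x = 0.54, right of y = 0.05 at x = 0.54 to 0.58.
- relay_tester: Relay tester, a fixed flat case 124 (x) x 196 (y) x 45 mm high with an aluminium top panel, on the riser; its yaw varies. Origin: centre of its underside, 65 mm above the bench; x points to its back, y to its left. On the panel: a black socket block, 86 (x) x 44 (y) x 12 mm high, at y = +51 mm, with a steel retaining bracket at either end, and the dial at y = -41 mm.
- socket (a point): Centre of the socket's mouth, at the top of the socket block, 122 mm above the bench; axes as the tester's. Opening 50 (x) x 28 (y) mm, 12 mm deep. The brackets, 26 mm wide, stand upright at x = +-31 to 33 mm and reach 44 mm above the block, flaring out a little. A relay fits between them, long side along x, 2.5 mm free at each end (no room for a finger there); its long sides stay free.
- dial (a joint): Dial angle in rad, 0 to 5.24, growing clockwise seen from above. It stays where it is left (stiff: about 0.05 N m).
- dial_grip (a point): On the dial's vertical axis, at the top of its grip, 140 mm above the bench. The grip is an upright black bar 46 mm long, 13 mm wide and 22 mm high on a round skirt of radius 27 mm: fingertips may go 20 mm below this point. The point's x axis lies along the bar towards the pointer.
- pointer (a point): The dial's pointer carried out to the scale circle: 45 mm from the dial's axis, in the direction of the bar, 115 mm above the bench. It turns with the dial.
- set_mark: Small dark steel clip, 14 mm wide, with a pointed nose, on the rim of the white scale plate (plate radius 49.5 mm, 24 divisions of 12.5 degrees over 300 degrees); fixed, but stands elsewhere each time, 0.85 to 2.8 rad clockwise of the pointer. Origin on the dial's axis; its x axis points outward to the clip, y counter-clockwise.
- mark (a point): The nose of the steel set mark: on the same circle as the pointer, 45 mm from the dial's axis, 115 mm above the bench. The pointer stands at the mark when the two points meet.
- relay_rack: Fixed rack on the riser: black block in an aluminium tray, 80 (x) x 130 (y) x 14 mm high; origin: centre of its underside. Three relays stand side by side in its holes (49 x 27 mm) at y = -36, 0 and +36 mm, long side along x, body bottom on the block. The 6 mm gaps between them are too narrow for a finger; their ends, facing the rack's +-x, are free.
- boss_relay: The relay to test, 60 to 130 g: grey body 56 (x) x 30 (y) x 46 mm, on a plug foot 46 x 24 x 10 mm; a low round domed boss, 24 mm wide, 3 mm high, on top. Origin: centre of the foot's underside (body z = 10 to 56 mm). Starts in any place of the rack, origin 69 mm above the bench. Stands safely on its foot. Either way round fits the socket; fully home its origin is 112 mm above the bench.
- plain_relay: Relay of the same size with a flat top, in the rack; leave it.
- ridge_relay: Relay of the same size with a straight ridge 40 x 8 x 3 mm on its top, in the rack; leave it.
- flux_bottle: Bystander: bottle, 34 mm diameter, 85 mm high; origin under its centre, loose.
- circular_connector: Bystander: nickel circular plug standing upright, 30 mm diameter, 52 mm high; origin under its centre, loose.
- terminal_plug: Bystander: orange terminal plug 18 x 35 x 16 mm high, long side along y; origin under its centre, loose.
- jar: Bystander: lidded jar 48 mm diameter, 34 mm high; origin under its centre, loose.
- long_terminal_plug: Bystander: orange terminal plug 18 x 46 x 16 mm high, long side along y; origin under its centre, loose.
- relay_board: Bystander: small green relay board 50 (x) x 70 (y) x 21 mm high; origin under its centre, loose.

How it is judged:
On the way, in this order (a step that is already met when the one before it is completed fails the run):
1. the boss relay is fully home and upright in the tester's socket (horizontal distance between boss_relay and socket below 0.004 m and z of boss_relay in the frame of socket below -0.0075 m and angle between boss_relay's own z axis and vertical below 0.06 rad and angle between the x axis of boss_relay and the x axis of relay_tester, either way round below 0.12 rad), for 0.2 s.
2. then the dial's pointer is brought to the set mark (horizontal distance between pointer and mark below 0.005 m), for 0.2 s.
At the end, for the whole second after the job is handed in: The boss relay stands at rest in the tester's socket, upright (3 degrees), within 4 mm of its centre, along it (7 degrees) and home within 2.5 mm; the dial's pointer is within 5 mm (half a scale division) of the set mark; the other relays are in the rack and nothing else was shifted (all of step 1 and horizontal distance between pointer and mark below 0.005 m and linear speed of boss_relay below 0.02 m/s); the robot touches nothing.
It fails at once if the dial is run more than a scale division past the set mark (y of pointer in the frame of set_mark below -0.0115 m).
It fails at once if the boss relay is tipped over (angle between boss_relay's own z axis and vertical above 0.6 rad).
It fails at once if another relay is pulled out of the rack or shifted (distance of any of plain_relay, ridge_relay from where it was at the start of the episode above 0.012 m).
It fails at once if a bystander is shifted by more than 25 mm (distance of any of flux_bottle, circular_connector, jar, terminal_plug, long_terminal_plug, relay_board from where it was at the start of the episode above 0.025 m).
It also fails if it takes over 66 s, if anything falls off the work surface, if the arm or the gripper's body presses on something with over 40 N, if the wrist force passes 120 N, or if a joint passes its speed limit or range.

ROBOT

A 7-joint arm with a two-finger parallel gripper is mounted at the origin on a cart in front of the work surface, level with it; the furniture and walls round the work are solid. World frame = base frame: x ahead of the robot, y to its left, z up, the work surface at z = 0. Lengths are in m, angles in rad, forces in N, time in s.
With the tool pointing down it reaches from about 0.425 to 0.875 m from the base axis. Payload 9.9 kg.
Tool frame: the origin (TCP) lies on the centre line of the jaws, within the pads' length; the fingertips stand robot.tip_extent ahead of it and the grasp point (between the pads) lies 2 mm behind it (robot.tip_extent is the distance from the TCP to the fingertips, in m); z points along the fingers, y is the line along which they close (so a half turn about z gives the same grasp; the last joint's range is limited). The gripper opens to 85 mm and grips with 20 to 120 N. Pads are 22 mm wide; open, the fingers measure 114 mm over their backs; the gripper's body (76 mm by 85 mm) begins 54 mm behind the grasp point. The pads swing forward as they close: fully open they stand 13 mm farther back than shut.
Start: joints at [1.152, 0.576, 0.025, 1.437, -0.015, 1.129, -0.057], TCP at [0.222, -0.638, 0.248] pointing down, gripper open.
Joint ranges: [-2.76, 2.76], [-0.34, 2.15], [-1.52, 1.57], [0.19, 2.46], [-1.09, 4.23], [0.17, 1.99], [-2.82, 2.82]. Speed limits (rad/s): [2.22, 2.22, 3.01, 3.01, 3.14, 3.14, 3.14].

INTERFACE

Orientations are given as [roll, pitch, yaw] about the fixed x, y, z axes, in that order (R = Rz(yaw) Ry(pitch) Rx(roll)).
In Python, from bench import robot gives the robot as it stands. The module is installed in compiled form; this text tells all that it offers.
- The arm moves only by the tool send_rows, never from a script. Its argument "rows" is a list that holds one entry, the list of rows, each a list of 5 numbers: the shift along the tool's x, y, z in cm, then the turn about the tool's z in degrees, then the closure, from 0 (fully open) to 1 (shut). A call has exactly 5 rows; each row shifts and turns the commanded pose from where the row before left it, along the tool's axes as they then stand; what a row does not reach is not made up. A row lasts 1/8 s, in which the tool goes at most 62.5 mm and 10.7 degrees, less where a joint would pass 70% of its speed; a pose out of reach is approached as far as the arm can. A call with a gripper value outside its range is refused whole. The fingers move at their own pace and stop on an object; "squeeze" is the grip in N (left out, the last holds). Time passes only in rows, so rows that do not move let the fingers close, or fill a call up. It gives the time, the measured TCP pose, the force, the opening and the grip force at its end, in the units of the state.
- robot.observe(): the state, without advancing time (a new reading comes with each control period).
- robot.camera(name): name is "scene" or "top" or "wrist"; returns a dict with "pixels" (480x640x3 uint8, blue, green, red), "camera_matrix" (3x3 intrinsics, pixels), "rvec" (rotation vector, rad) and "tvec" (3), from world to camera coordinates, as OpenCV has them. Camera axes: x right, y down, z forward; pixel columns grow to the right and rows downward; lengths in m; the calibration is good to about 2 mm. A picture is of the moment at which its call begins. There is no depth.
- robot.finish_job(): hands the job in; it is judged then, once.
The state is a dict: "time_s": time; "joints": joint angles; "dq": joint speeds; "tau": joint torques, N m; "tcp_pos": TCP position; "orientation": TCP orientation; "contact_force": force on the tool from outside, world axes, zero at the start; "ft_torque": the same for the moment, N m; "finger_gap": finger opening in m; "finger_force": force on a finger pad.
Only numpy, scipy, OpenCV 4.12 (cv2) and the standard library are available. Lean on these libraries where they do the work, as an engineer would, in place of code of your own. Each camera call takes 0.05 s, during which the arm holds its last target. There are 200 camera calls.

## Working session

There is one attempt and no reset: what is moved stays moved. The work goes in short steps, Python scripts to look and compute and a tool call to move; the robot and the scene stay as the last step left them, time stands still between calls to the robot, and variables do not carry over. Pictures are saved under pics/ and viewed, at most 10 in all, crops included, and the job is handed in when it is done.

Besides the shell and the picture viewer there is one more tool, called by a JSON object that holds its "fn" and its "kwargs", one argument or row to a line. send_rows: Moves the arm, as the interface text tells. Its arguments: {"type":"object","properties":{"rows":{"type":"array"},"squeeze":{"type":"number"}},"required":["rows"]}

```bash
mkdir -p pics
cat > h.py <<'E'
import numpy as np, cv2
from bench import robot
def cam(n,save=None):
    c=robot.camera(n)
    if save: cv2.imwrite('pics/'+save,c['pixels'])
    return c
def ray(c,uv,z):
    R=cv2.Rodrigues(np.array(c['rvec'],float))[0];t=np.array(c['tvec'],float).ravel()
    K=np.array(c['camera_matrix'])
    d=R.T@np.linalg.inv(K)@np.array([uv[0],uv[1],1.]);o=-R.T@t
    return o+d*(z-o[2])/d[2]
def proj(c,p):
    return cv2.projectPoints(np.array(p,float).reshape(-1,3),np.array(c['rvec'],float),np.array(c['tvec'],float),np.array(c['camera_matrix']),None)[0].reshape(-1,2)
E
python3 - <<'E'
from h import *
for n in('scene','top'):
    c=cam(n,n+'1.png');R=cv2.Rodrigues(np.array(c['rvec'],float))[0];print(n,-R.T@np.array(c['tvec']).ravel(),R[2],np.array(c['camera_matrix'])[0,0])
s=robot.observe();print(s,robot.tip_extent)
E
```

```text
scene [0.08542165 0.19601301 0.71360006] [ 0.55416082 -0.4171967  -0.7203143 ] 477.0746152922892
top [ 0.43322399 -0.14930238  0.96960468] [ 0.13318806  0.00216098 -0.99108843] 437.56542156130917
{'time_s': 0.1, 'joints': array([ 1.15218422,  0.57644639,  0.02486785,  1.43784388, -0.01501076,
        1.12900593, -0.05652   ]), 'dq': array([ 1.62795034e-04, -1.10216451e-03,  8.63906503e-05, -9.25857054e-04,
       -7.29990912e-04, -3.22819149e-04,  1.90579779e-04]), 'tau': array([ 5.56601066e-03, -7.67306685e+01,  2.25774899e+00, -2.86607265e+01,
        1.58062193e-02,  8.54989747e-03, -5.46622698e-05]), 'tcp_pos': array([ 0.2216695 , -0.63714776,  0.24752342]), 'orientation': array([-3.14007609e+00,  7.92988960e-05,  3.34802590e-01]), 'contact_force': array([ 0.67751497,  0.62388563, -0.16425333]), 'ft_torque': array([-0.00904361,  0.00451547, -0.0317089 ]), 'finger_force': 0.0, 'finger_gap': 0.08521138559500316} 0.017
```

View pics/top1.png

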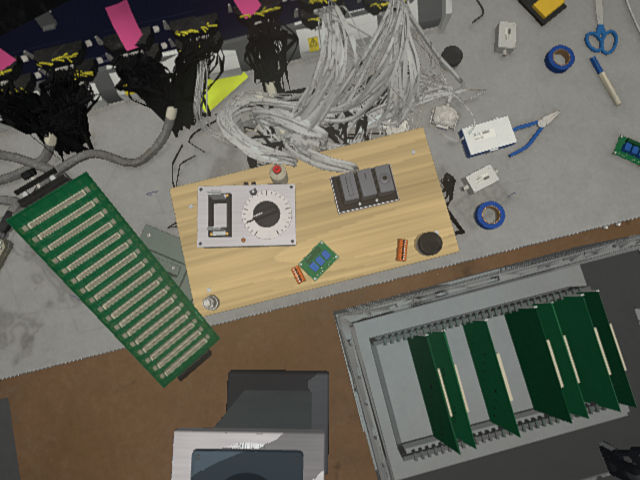

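View pics/scene1.png

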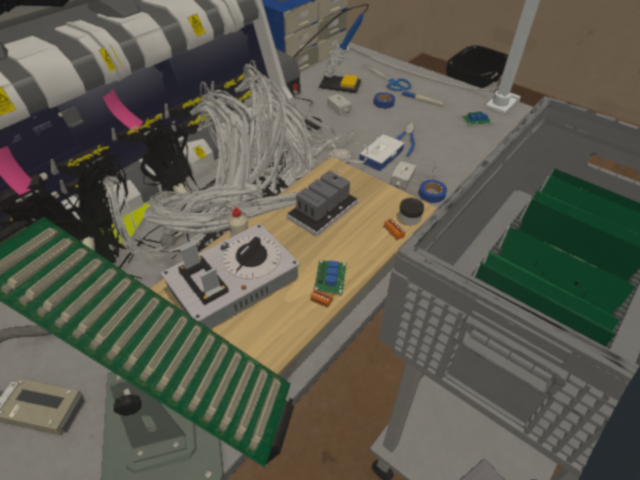

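The top view shows the tester at about (247,215), with the socket at (217,215) and the dial at (268,212). The rack is at (365,188) with three relays. The flux bottle is at (278,172), the boards and plugs are along the front, and the large green board is at the left. Next I'll zoom in.

Run:
```python
from h import *
t=cv2.imread('pics/top1.png');s=cv2.imread('pics/scene1.png')
a=cv2.resize(t[160:260,190:310],(480,400),interpolation=cv2.INTER_CUBIC)
b=cv2.resize(t[155:220,325:405],(320,260),interpolation=cv2.INTER_CUBIC)
d=cv2.resize(s[165:235,280:360],(320,280),interpolation=cv2.INTER_CUBIC)
m=np.zeros((600,800,3),np.uint8);m[:400,:480]=a;m[:260,480:]=b;m[260:540,480:]=d
cv2.imwrite('pics/m1.png',m)
```

```text
(no output)
```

View pics/m1.png

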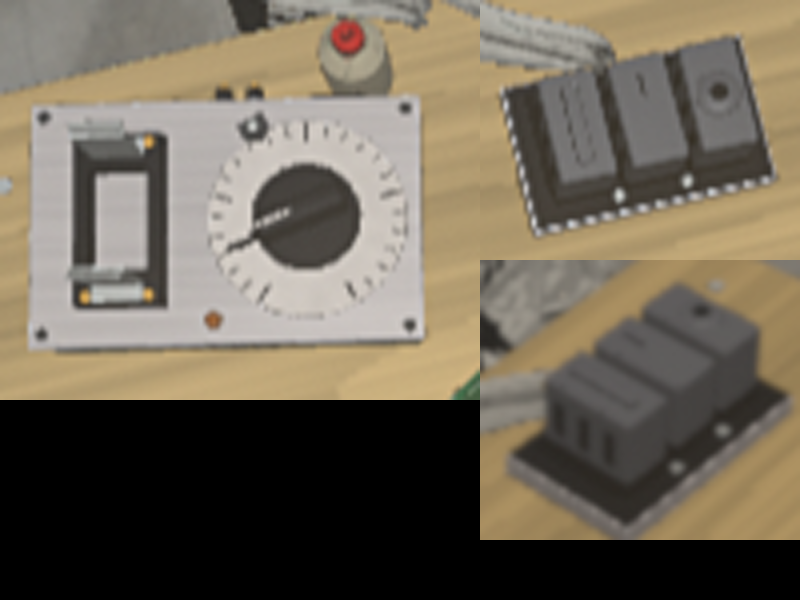

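The boss relay is the right-hand one, with its boss at about top-view pixel (384.5,178). The ridge relay is on the left and the plain one in the middle. The pointer aims left and slightly down, and the set mark is at about (253,192), roughly 80° clockwise of it.

Run:
```python
from h import *
c=cam('top')
def P(x,y,z,ox=190,oy=160): return ray(c,(ox+(x)/4-.4,oy+(y)/4-.4),z)[:2]
cor=[P(33,106,.11),P(419,99,.11),P(423,339,.11),P(28,347,.11)]
print('tester',np.round(cor,4),np.mean(cor,0),[np.linalg.norm(cor[i]-cor[i-1]) for i in range(4)])
scr=[P(43,118,.111),P(405,108,.111),P(410,326,.111),P(41,334,.111)]
print('screws',np.mean(scr,0))
e=(cor[0]-cor[1]+cor[3]-cor[2]); print('yaw',np.degrees(np.arctan2(e[1],e[0]))-90)
print('dial',P(307,217,.118),'mark',P(253,132,.115),'ptr',P(225,248,.115))
R=lambda x,y,z:P(x-480,y,z,325,155)
print('boss',R(718,92,.128))
rc=[R(676,48,.125),R(738,38,.125),R(757,142,.125),R(696,152,.125)]
print('relay top',np.round(rc,4),np.mean(rc,0),[np.linalg.norm(rc[i]-rc[i-1]) for i in range(4)])
tr=[R(502,90,.079),R(775,178,.079),R(538,236,.079)]
print(np.round(tr,4)); e=tr[2]-tr[1];print('rackyaw',np.degrees(np.arctan2(e[1],e[0]))-90,'centre',(tr[0]+tr[1])/2)
```

```text
tester [[ 0.6503  0.1034]
 [ 0.657  -0.0909]
 [ 0.5353 -0.0958]
 [ 0.5282  0.0993]] [0.59273454 0.00401347] [np.float64(0.12216225012761388), np.float64(0.19438816407330284), np.float64(0.12181353428392937), np.float64(0.19525368847869853)]
screws [0.59306902 0.00435487]
yaw 2.0297666559594774
dial [ 0.59421579 -0.03747647] mark [ 0.63750838 -0.0086921 ] ptr [0.5785384  0.00300546]
boss [ 0.6688698 -0.269212 ]
relay top [[ 0.6919 -0.2488]
 [ 0.6975 -0.2797]
 [ 0.6446 -0.2888]
 [ 0.6391 -0.2587]] [ 0.66827854 -0.26900138] [np.float64(0.0537435017160161), np.float64(0.0313938639976542), np.float64(0.053706195133116544), np.float64(0.030652097692202694)]
[[ 0.6819 -0.1632]
 [ 0.6371 -0.3057]
 [ 0.6045 -0.1829]]
rackyaw 14.865764638334667 centre [ 0.65948836 -0.23443191]
```

```bash
cat >> h.py <<'E'
def plan(p,yaw,n,start=None,grip=0):
    """print rows (tool-frame cm, deg) from current pose to p with tool-down yaw (deg)"""
    s=robot.observe(); q=np.array(s['tcp_pos']) if start is None else np.array(start[0])
    y0=np.degrees(s['orientation'][2]) if start is None else start[1]
    p=np.array(p,float); dy=(yaw-y0+180)%360-180; rows=[]; y=y0; 
    for i in range(n):
        tgt=q+(p-q)/(n-i); a=np.radians(y); d=tgt-q
        r=[round(100*(d[0]*np.cos(a)+d[1]*np.sin(a)),1 if n>5 and i<n-1 else 2),round(100*(d[0]*np.sin(a)-d[1]*np.cos(a)),1 if n>5 and i<n-1 else 2),round(-100*d[2],2),round(-(yaw-y if i==n-1 else dy/n),1),grip]
        q=q+np.array([r[0]*np.cos(a)+r[1]*np.sin(a),r[0]*np.sin(a)-r[1]*np.cos(a),-r[2]])/100; y-=r[3]; rows.append(r)
        if i%5==4: print(rows[-5:])
    return q,y
def st():
    s=robot.observe();print(round(s['time_s'],2),np.round(s['tcp_pos'],4),np.round(np.degrees(s['orientation']),2),s['finger_gap'],np.round(s['contact_force'],1),np.round(s['joints'],2))
E
python3 - <<'E'
from h import *
plan((.63,-.26,.33),101.2,15)
E
```

```text
[[np.float64(3.4), np.float64(-1.5), np.float64(-0.55), np.float64(-5.5), 0], [np.float64(3.5), np.float64(-1.1), np.float64(-0.55), np.float64(-5.5), 0], [np.float64(3.6), np.float64(-0.8), np.float64(-0.55), np.float64(-5.5), 0], [np.float64(3.7), np.float64(-0.5), np.float64(-0.55), np.float64(-5.5), 0], [np.float64(3.7), np.float64(-0.1), np.float64(-0.55), np.float64(-5.5), 0]]
[[np.float64(3.7), np.float64(0.3), np.float64(-0.55), np.float64(-5.5), 0], [np.float64(3.7), np.float64(0.6), np.float64(-0.55), np.float64(-5.5), 0], [np.float64(3.6), np.float64(1.0), np.float64(-0.55), np.float64(-5.5), 0], [np.float64(3.5), np.float64(1.3), np.float64(-0.55), np.float64(-5.5), 0], [np.float64(3.3), np.float64(1.6), np.float64(-0.55), np.float64(-5.5), 0]]
[[np.float64(3.2), np.float64(1.9), np.float64(-0.55), np.float64(-5.5), 0], [np.float64(2.9), np.float64(2.2), np.float64(-0.55), np.float64(-5.5), 0], [np.float64(2.7), np.float64(2.5), np.float64(-0.55), np.float64(-5.5), 0], [np.float64(2.5), np.float64(2.8), np.float64(-0.54), np.float64(-5.5), 0], [np.float64(2.23), np.float64(2.94), np.float64(-0.55), np.float64(-5.0), 0]]
```

{"fn": "send_rows", "kwargs": {
  "rows": [
    [[3.4, -1.5, -0.6, -5.5, 0], [3.5, -1.1, -0.6, -5.5, 0], [3.6, -0.8, -0.6, -5.5, 0], [3.7, -0.5, -0.6, -5.5, 0], [3.7, -0.1, -0.6, -5.5, 0]]
  ]
}}

```text
time_s: 0.78
tcp_pos: [0.3592, -0.5098, 0.2786]
orientation: [-3.142, -0.0, 0.821]
contact_force: [-0.6, -0.3, -0.2]
finger_gap: 0.0856
finger_force: 0.0
```

{"fn": "send_rows", "kwargs": {
  "rows": [
    [[3.7, 0.3, -0.5, -5.5, 0], [3.7, 0.6, -0.5, -5.5, 0], [3.6, 1.0, -0.5, -5.5, 0], [3.5, 1.3, -0.5, -5.5, 0], [3.3, 1.6, -0.5, -5.5, 0]]
  ]
}}

```text
time_s: 1.4
tcp_pos: [0.4958, -0.3839, 0.3036]
orientation: [3.142, -0.0, 1.301]
contact_force: [0.4, -0.3, -1.1]
finger_gap: 0.0855
finger_force: 0.0
```

{"fn": "send_rows", "kwargs": {
  "rows": [
    [[3.2, 1.9, -0.5, -5.5, 0], [2.9, 2.2, -0.5, -5.5, 0], [2.7, 2.5, -0.5, -5.5, 0], [2.5, 2.8, -0.5, -5.5, 0], [2.2, 2.9, -0.5, -5, 0]]
  ]
}}

```text
time_s: 2.02
tcp_pos: [0.6307, -0.2585, 0.3285]
orientation: [3.142, -0.0, 1.771]
contact_force: [0.6, -0.9, 0.0]
finger_gap: 0.0853
finger_force: 0.0
```

```bash
sed -i 's/rows.append(r)/rows.append([float(v) for v in r])/' h.py
python3 - <<'E'
from h import *
c=cam('wrist','w1.png');st();R=cv2.Rodrigues(np.array(c['rvec'],float))[0];print(-R.T@np.array(c['tvec']).ravel(),R[2],np.array(c['camera_matrix'])[0,0])
E
```

```text
2.08 [ 0.6342 -0.253   0.3288] [179.81  -0.19 102.07] 0.08527972503525624 [0.6 4.8 1.4] [ 0.53  0.56 -0.4   1.27  0.21  1.35  0.35]
[ 0.61442949 -0.17769567  0.45485582] [ 0.06332655 -0.31386024 -0.947355  ] 370.34780834327097
```

View pics/w1.png

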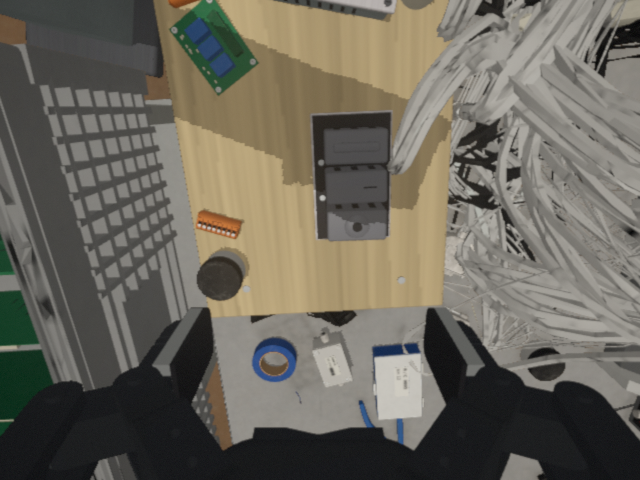

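The wrist view shows the rack at (352,176) with the boss at about (357,228). The relay board is at (213,45), the long plug at (219,223) and the jar at (220,278).

Run:
```python
from h import *
im=cv2.imread('pics/w1.png')[100:250,300:410]
g=cv2.convertScaleAbs(im,alpha=1.8,beta=0)
cv2.imwrite('pics/w1c.png',cv2.resize(g,None,fx=4,fy=4,interpolation=cv2.INTER_CUBIC))
```

```text
(no output)
```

View pics/w1c.png

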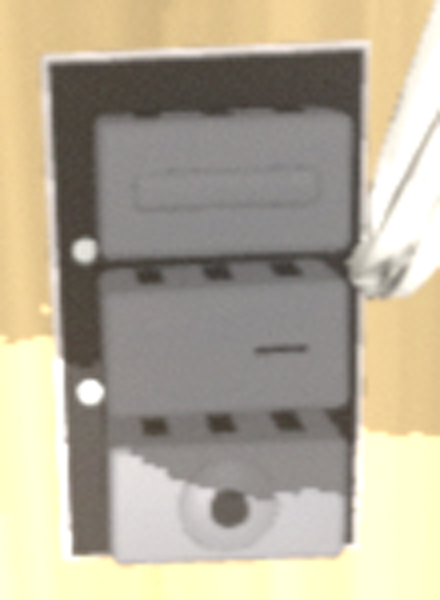

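The crop shows the tray corners at (45,57), (367,43), (354,547) and (72,556), and the boss centre at (230,508).

```bash
cat > m.py <<'E'
from h import *
import sys
E
python3 - <<'E'
from h import *
c=cam('wrist');st()
W=lambda x,y,z:ray(c,(300+x/4-.4,100+y/4-.4),z)[:2]
t=[W(45,57,.079),W(367,43,.079),W(354,547,.079),W(72,556,.079)];t=np.array(t)
print(np.round(t,4),t.mean(0))
for a,b,o in((1,0,0),(2,3,0),(0,3,-90),(1,2,-90)):
    e=t[a]-t[b];print(np.linalg.norm(e),np.degrees(np.arctan2(e[1],e[0]))+o)
print('boss',W(230,508,.128))
for p in((112,560),(343,553),(345,437),(110,437)):print(W(*p,.125))
cc=cam('top')
for z in(.2,.25,.3,.35): print('board edge',z,[np.round(ray(cc,u,z)[:2],3) for u in((88,175),(150,255),(217,335))])
print('cap',ray(cc,(277,169),.15))
for n,u,z in(('jar',(429,242),.099),('lplug',(402,249),.081),('board',(318,260),.08),('plug',(298,275),.081),('risC',(455,250),.065),('risD',(425,128),.065),('risA',(173,188),.065),('risB',(198,315),.065)):print(n,ray(cc,u,z)[:2])
E
```

```text
2.12 [ 0.6328 -0.2545  0.3285] [ 1.7985e+02 -1.7000e-01  1.0180e+02] 0.0852849431342641 [ 0.5  0.  -0.7] [ 0.53  0.56 -0.4   1.28  0.21  1.35  0.35]
[[ 0.6114 -0.1759]
 [ 0.6866 -0.1565]
 [ 0.7178 -0.2808]
 [ 0.6443 -0.2991]] [ 0.66501973 -0.22807926]
0.0776223694995758 14.438123776484215
0.07568800611986723 13.951970512524877
0.12750303120230377 14.981868028968691
0.12814155555722168 14.113020910070773
boss [ 0.67403618 -0.26354495]
[ 0.65041575 -0.28264545]
[ 0.70331256 -0.26959795]
[ 0.69628311 -0.24230571]
[ 0.64347469 -0.25356265]
board edge 0.2 [array([0.645, 0.277]), array([0.502, 0.155]), array([0.365, 0.03 ])]
board edge 0.25 [array([0.631, 0.249]), array([0.497, 0.135]), array([0.37 , 0.018])]
board edge 0.3 [array([0.617, 0.221]), array([0.493, 0.115]), array([0.374, 0.007])]
board edge 0.35 [array([0.604, 0.194]), array([0.488, 0.095]), array([ 0.378, -0.005])]
cap [ 0.67649284 -0.05935845  0.15      ]
jar [ 0.54564598 -0.36294776]
lplug [ 0.5326804  -0.31199236]
board [ 0.50752107 -0.14084571]
plug [ 0.47633787 -0.10085733]
risC [ 0.53413491 -0.42503839]
risD [ 0.79802273 -0.36681759]
risA [0.65673464 0.16904702]
risB [0.39256613 0.10189111]
```

Run:
```python
from h import *
c=cam('wrist');st()
g=cv2.cvtColor(c['pixels'],cv2.COLOR_BGR2GRAY)
old=cv2.cvtColor(cv2.imread('pics/w1.png'),cv2.COLOR_BGR2GRAY)
T=old[110:240,312:392]; r=cv2.matchTemplate(g,T,cv2.TM_CCOEFF_NORMED);_,v,_,l=cv2.minMaxLoc(r);print(v,l)
dx,dy=l[0]-312,l[1]-110
W=lambda x,y,z:ray(c,(300+x/4-.4+dx,100+y/4-.4+dy),z)[:2]
t=np.array([W(45,57,.079),W(367,43,.079),W(354,547,.079),W(72,556,.079)])
print(t.mean(0),'boss',W(230,508,.128))
rc=np.array([W(*p,.125) for p in((112,560),(343,553),(345,437),(110,437))]);print(rc.mean(0))
```

```text
2.23 [ 0.6301 -0.2592  0.3281] [-1.7998e+02 -3.0000e-02  1.0133e+02] 0.08513284881603932 [ 0.1 -1.2 -0.7] [ 0.53  0.56 -0.39  1.28  0.21  1.35  0.35]
0.9871901869773865 (311, 112)
[ 0.66114412 -0.2352139 ] boss [ 0.66998042 -0.2704179 ]
[ 0.66931562 -0.26891841]
```

Run:
```python
from h import *
q=plan((.6695,-.270,.17),104.3,10)
plan((.6695,-.270,.105),104.3,5,q)
```

```text
[[-0.2, 0.4, 1.58, -0.3, 0.0], [-0.2, 0.4, 1.58, -0.3, 0.0], [-0.2, 0.4, 1.58, -0.3, 0.0], [-0.2, 0.3, 1.58, -0.3, 0.0], [-0.2, 0.4, 1.58, -0.3, 0.0]]
[[-0.2, 0.3, 1.58, -0.3, 0.0], [-0.2, 0.4, 1.58, -0.3, 0.0], [-0.2, 0.3, 1.58, -0.3, 0.0], [-0.2, 0.4, 1.58, -0.3, 0.0], [-0.12, 0.31, 1.59, -0.3, 0.0]]
[[0.0, -0.0, 1.3, 0.0, 0.0], [0.0, -0.0, 1.3, 0.0, 0.0], [0.0, -0.0, 1.3, 0.0, 0.0], [0.0, -0.0, 1.3, 0.0, 0.0], [0.0, -0.0, 1.3, 0.0, 0.0]]
```

{"fn": "send_rows", "kwargs": {
  "rows": [
    [[-0.4, 0.8, 3.2, -0.6, 0], [-0.4, 0.7, 3.2, -0.6, 0], [-0.4, 0.7, 3.2, -0.6, 0], [-0.4, 0.7, 3.1, -0.6, 0], [-0.3, 0.7, 3.1, -0.6, 0]]
  ]
}}

```text
time_s: 2.85
tcp_pos: [0.6681, -0.2729, 0.1693]
orientation: [-3.141, 0.001, 1.817]
contact_force: [0.8, -0.7, -0.4]
finger_gap: 0.0858
finger_force: 0.0
```

{"fn": "send_rows", "kwargs": {
  "rows": [
    [[0, 0, 0, 0, 0], [0, 0, 0, 0, 0], [0, 0, 0, 0, 0], [0, 0, 0, 0, 0], [0, 0, 0, 0, 0]]
  ]
}}

```text
time_s: 3.48
tcp_pos: [0.6691, -0.2716, 0.171]
orientation: [3.141, 0.001, 1.818]
contact_force: [-1.4, -0.7, -0.8]
finger_gap: 0.0853
finger_force: 0.0
```

Run:
```python
from h import *
for i in range(3): st();cam('top')
plan((.6695,-.270,.105),104.3,5)
```

```text
3.48 [ 0.6691 -0.2716  0.171 ] [1.7996e+02 3.0000e-02 1.0418e+02] 0.08530059532681934 [-1.4 -0.7 -0.8] [ 0.52  0.73 -0.38  1.38  0.28  1.08  0.35]
3.52 [ 0.6691 -0.2716  0.1707] [1.7998e+02 2.0000e-02 1.0418e+02] 0.085445291431285 [-0.4  0.   0.1] [ 0.52  0.73 -0.38  1.38  0.28  1.08  0.35]
3.58 [ 0.669  -0.2715  0.1706] [1.7999e+02 1.0000e-02 1.0419e+02] 0.08560232148795673 [ 0.4 -0.4  0.1] [ 0.52  0.73 -0.38  1.38  0.28  1.08  0.35]
[[0.03, 0.02, 1.31, -0.0, 0.0], [0.03, 0.02, 1.31, -0.0, 0.0], [0.03, 0.02, 1.31, -0.0, 0.0], [0.02, 0.01, 1.31, -0.0, 0.0], [0.03, 0.02, 1.3, -0.1, 0.0]]
```

{"fn": "send_rows", "kwargs": {
  "rows": [
    [[0, 0, 1.4, 0, 0], [0, 0, 1.4, 0, 0], [0.1, 0.1, 1.3, 0, 0], [0, 0, 1.3, 0, 0], [0, 0, 1.2, 0, 0]]
  ],
  "squeeze": 40
}}

```text
time_s: 4.25
tcp_pos: [0.6696, -0.2702, 0.1031]
orientation: [-3.141, -0.0, 1.818]
contact_force: [-0.0, 0.5, -0.3]
finger_gap: 0.0854
finger_force: 0.0
```

{"fn": "send_rows", "kwargs": {
  "rows": [
    [[0, 0, 0, 0, 0], [0, 0, 0, 0, 0.2], [0, 0, 0, 0, 0.6], [0, 0, 0, 0, 1], [0, 0, 0, 0, 1]]
  ]
}}

```text
time_s: 4.88
tcp_pos: [0.6702, -0.2705, 0.1051]
orientation: [3.14, 0.001, 1.818]
contact_force: [-0.2, 0.1, 5.8]
finger_gap: 0.0547
finger_force: 42.6
```

{"fn": "send_rows", "kwargs": {
  "rows": [
    [[0, 0, 0, 0, 1], [0, 0, 0, 0, 1], [0, 0, -0.4, 0, 1], [0, 0, -0.8, 0, 1], [0, 0, -1.0, 0, 1]]
  ]
}}

```text
time_s: 5.5
tcp_pos: [0.6696, -0.2703, 0.1267]
orientation: [-3.141, -0.0, 1.818]
contact_force: [-0.7, 0.2, -0.6]
finger_gap: 0.0553
finger_force: 42.2
```

The relay is held. I'll set it down on a free spot in front of the rack and regrasp it by its long sides.

Run:
```python
from h import *
st()
s=robot.observe()
q0=(np.r_[s['tcp_pos'][:2],.20],np.degrees(s['orientation'][2]))
q=plan((.555,-.232,.20),95,5,q0,1)
plan((.555,-.232,.102),95,5,q,1)
```

```text
5.5 [ 0.6696 -0.2703  0.1267] [-1.7998e+02 -2.0000e-02  1.0418e+02] 0.05525684123675851 [-0.7  0.2 -0.6] [ 0.51  0.77 -0.37  1.42  0.3   1.    0.33]
[[1.3, -2.03, -0.0, 1.8, 1.0], [1.24, -2.07, -0.0, 1.8, 1.0], [1.17, -2.11, -0.0, 1.8, 1.0], [1.11, -2.15, -0.0, 1.8, 1.0], [1.04, -2.19, -0.0, 2.0, 1.0]]
[[0.0, 0.0, 1.96, -0.0, 1.0], [0.0, 0.0, 1.96, -0.0, 1.0], [0.0, 0.0, 1.96, -0.0, 1.0], [0.0, 0.0, 1.96, -0.0, 1.0], [0.0, 0.0, 1.96, -0.0, 1.0]]
```

{"fn": "send_rows", "kwargs": {
  "rows": [
    [[0, 0, -1.3, 0, 1], [0, 0, -1.5, 0, 1], [0, 0, -1.5, 0, 1], [0, 0, -1.5, 0, 1], [0, 0, -1.5, 0, 1]]
  ]
}}

```text
time_s: 6.12
tcp_pos: [0.6697, -0.2703, 0.2005]
orientation: [3.141, 0.0, 1.818]
contact_force: [0.1, -0.6, -1.3]
finger_gap: 0.0551
finger_force: 42.2
```

{"fn": "send_rows", "kwargs": {
  "rows": [
    [[1.3, -2.0, 0, 1.8, 1], [1.2, -2.1, 0, 1.8, 1], [1.2, -2.1, 0, 1.8, 1], [1.1, -2.2, 0, 1.8, 1], [1.0, -2.2, 0, 2, 1]]
  ]
}}

```text
time_s: 6.75
tcp_pos: [0.5541, -0.2325, 0.1999]
orientation: [3.141, 0.0, 1.657]
contact_force: [-0.5, 0.7, 0.2]
finger_gap: 0.055
finger_force: 42.3
```

{"fn": "send_rows", "kwargs": {
  "rows": [
    [[0, 0, 1.8, 0, 1], [0, 0, 1.8, 0, 1], [0, 0, 1.8, 0, 1], [0, 0, 1.5, 0, 1], [0, 0, 0.8, 0, 1]]
  ]
}}

```text
time_s: 7.38
tcp_pos: [0.5546, -0.2327, 0.1217]
orientation: [-3.141, -0.0, 1.658]
contact_force: [-0.9, -0.6, -0.9]
finger_gap: 0.0551
finger_force: 42.4
```

Run:
```python
from h import *
st();cam('wrist','w2.png');st();cam('top','t2.png');st()
```

```text
7.38 [ 0.5546 -0.2327  0.1217] [-1.7997e+02 -2.0000e-02  9.4990e+01] 0.05510330941679995 [-0.9 -0.6 -0.9] [ 0.53  0.61 -0.33  1.78  0.27  0.79  0.15]
7.42 [ 0.5543 -0.2326  0.121 ] [-1.7992e+02 -4.0000e-02  9.4990e+01] 0.054938672803775464 [ 0.8 -0.3 -1.1] [ 0.53  0.62 -0.33  1.78  0.27  0.79  0.15]
7.47 [ 0.5544 -0.2326  0.1217] [-1.7994e+02 -3.0000e-02  9.4990e+01] 0.05504292359673102 [ 0.1 -0.2 -0.5] [ 0.53  0.61 -0.33  1.78  0.27  0.79  0.15]
```

View pics/w2.png

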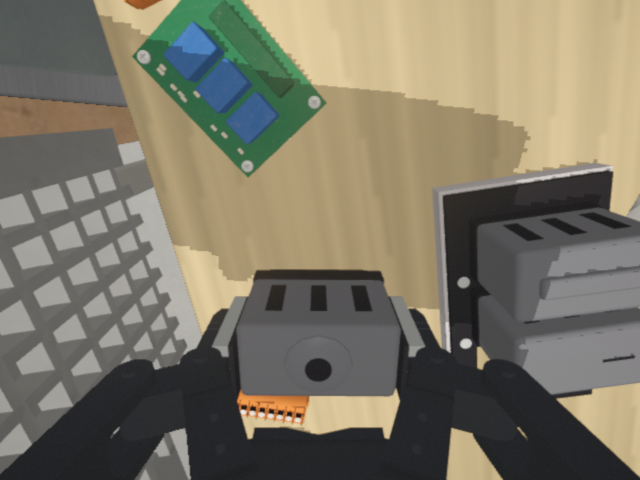

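The wrist view shows the boss relay held straight, boss at (318,368), over clear riser. The plug is behind it at (275,405). Lowering and releasing.

{"fn": "send_rows", "kwargs": {
  "rows": [
    [[0, 0, 0.8, 0, 1], [0, 0, 0.6, 0, 1], [0, 0, 0.4, 0, 1], [0, 0, 0.2, 0, 1], [0, 0, 0, 0, 1]]
  ]
}}

```text
time_s: 8.1
tcp_pos: [0.5547, -0.2327, 0.1022]
orientation: [-3.141, -0.0, 1.658]
contact_force: [0.5, -0.4, -0.7]
finger_gap: 0.0549
finger_force: 42.4
```

{"fn": "send_rows", "kwargs": {
  "rows": [
    [[0, 0, 0, 0, 0.3], [0, 0, 0, 0, 0.2], [0, 0, 0, 0, 0.1], [0, 0, 0, 0, 0], [0, 0, 0, 0, 0]]
  ]
}}

```text
time_s: 8.72
tcp_pos: [0.5548, -0.2327, 0.1023]
orientation: [3.142, 0.0, 1.658]
contact_force: [0.1, 0.3, 0.5]
finger_gap: 0.0856
finger_force: 0.0
```

{"fn": "send_rows", "kwargs": {
  "rows": [
    [[0, 0, -1.0, 0, 0], [0, 0, -1.6, 0, 0], [0, 0, -2.0, 0, 0], [0, 0, -2.0, 0, 0], [0, 0, -2.0, 0, 0]]
  ]
}}

```text
time_s: 9.35
tcp_pos: [0.555, -0.2327, 0.1903]
orientation: [3.14, 0.001, 1.658]
contact_force: [-0.1, -0.2, -0.5]
finger_gap: 0.0854
finger_force: 0.0
```

Run:
```python
from h import *
c=cam('top','t3.png');st();w=cam('wrist','w3.png');st();print(proj(w,[.5545,-.2325,.124]))
q=plan((.555,-.2325,.187),5,10,None,.4)
```

```text
9.4 [ 0.5561 -0.233   0.193 ] [1.7974e+02 1.2000e-01 9.4980e+01] 0.0854592793272867 [0.9 0.  1.9] [ 0.55  0.53 -0.36  1.7   0.23  0.94  0.19]
9.45 [ 0.5561 -0.233   0.1917] [1.7974e+02 1.2000e-01 9.4970e+01] 0.08489468505397263 [0.3 0.6 0.1] [ 0.55  0.53 -0.36  1.71  0.23  0.94  0.19]
[[314.69050725 261.66631881]]
[[0.0, -0.0, 0.05, 9.0, 0.4], [0.0, -0.0, 0.05, 9.0, 0.4], [0.0, -0.0, 0.05, 9.0, 0.4], [0.0, -0.0, 0.05, 9.0, 0.4], [-0.0, -0.0, 0.04, 9.0, 0.4]]
[[-0.0, -0.0, 0.05, 9.0, 0.4], [-0.0, -0.0, 0.04, 9.0, 0.4], [-0.0, -0.0, 0.05, 9.0, 0.4], [-0.0, -0.0, 0.04, 9.0, 0.4], [-0.09, -0.08, 0.05, 9.0, 0.4]]
```

View pics/w3.png

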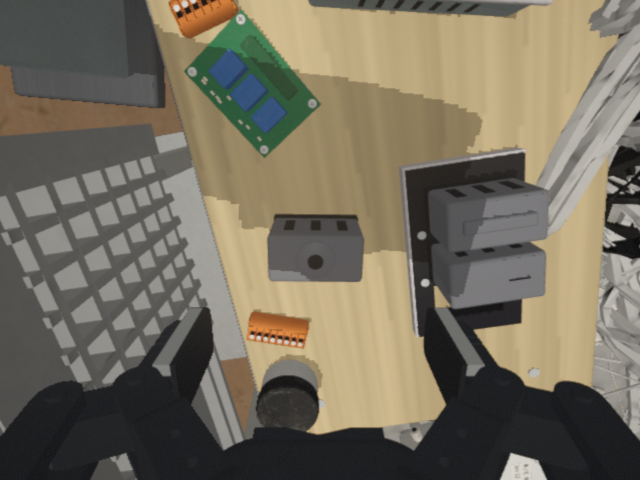

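The relay stands upright at (315,262), as predicted. I'll rotate the gripper 90° and regrasp the long sides.

{"fn": "send_rows", "kwargs": {
  "rows": [
    [[0, 0, 0, 9, 0.2], [0, 0, 0, 9, 0.4], [0, 0, 0, 9, 0.4], [0, 0, 0, 9, 0.4], [0, 0, 0, 9, 0.4]]
  ]
}}

```text
time_s: 10.07
tcp_pos: [0.5546, -0.2326, 0.1884]
orientation: [-3.142, -0.0, 0.867]
contact_force: [0.3, 0.8, -0.1]
finger_gap: 0.0513
finger_force: 0.0
```

{"fn": "send_rows", "kwargs": {
  "rows": [
    [[0, 0, 0, 9, 0.4], [0, 0, 0, 9, 0.4], [0, 0, 0, 9, 0.4], [0, 0, 0, 9, 0.4], [0, 0, 0, 9, 0.4]]
  ]
}}

```text
time_s: 10.7
tcp_pos: [0.5546, -0.2325, 0.1884]
orientation: [-3.141, -0.0, 0.082]
contact_force: [0.0, -0.2, 0.3]
finger_gap: 0.0512
finger_force: 0.0
```

{"fn": "send_rows", "kwargs": {
  "rows": [
    [[0, 0, 0.5, 0, 0.4], [0, 0, 0.5, 0, 0.4], [0, 0, 0, 0, 0.4], [0, 0, 0, 0, 0.4], [0, 0, 0, 0, 0.4]]
  ]
}}

```text
time_s: 11.32
tcp_pos: [0.5548, -0.2328, 0.1784]
orientation: [3.142, -0.0, 0.087]
contact_force: [-0.0, 0.7, 1.2]
finger_gap: 0.0511
finger_force: 0.0
```

Run:
```python
from h import *
st();w=cam('wrist','w4.png');st()
plan((.555,-.2327,.105),5,5)
g=cv2.cvtColor(w['pixels'],cv2.COLOR_BGR2GRAY);print(proj(w,[.555,-.2327,.124]))
cv2.imwrite('pics/w4.png',w['pixels'])
```

```text
11.32 [ 0.5548 -0.2328  0.1784] [ 1.8e+02 -1.0e-02  5.0e+00] 0.051132648056720804 [-0.   0.7  1.2] [ 0.27  0.54  0.07  1.73 -0.05  0.88 -1.12]
11.38 [ 0.5548 -0.2328  0.1785] [ 1.8e+02 -2.0e-02  5.0e+00] 0.0513731628015457 [0.4 0.3 0.3] [ 0.27  0.54  0.07  1.73 -0.05  0.88 -1.12]
[[0.0, -0.0, 1.47, -0.0, 0.0], [0.01, -0.0, 1.47, -0.0, 0.0], [0.0, -0.0, 1.47, -0.0, 0.0], [0.01, -0.01, 1.47, -0.0, 0.0], [0.0, -0.0, 1.47, -0.0, 0.0]]
[[317.84348606 273.25377693]]
```

View pics/w4.png

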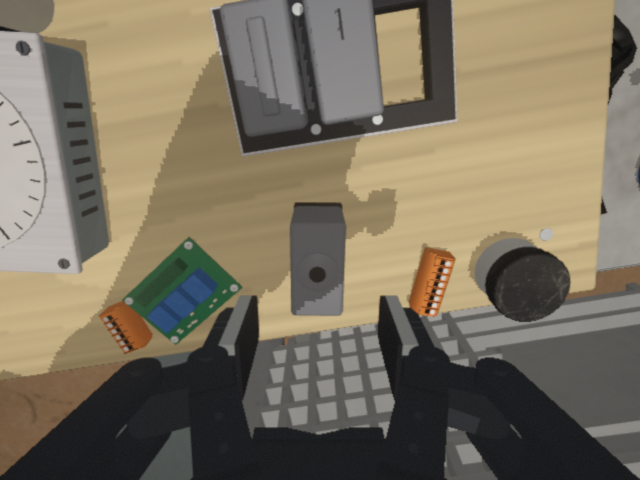

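The boss is at (317,274), centred between the fingers, and the path down is clear.

{"fn": "send_rows", "kwargs": {
  "rows": [
    [[0, 0, 1.5, 0, 0.4], [0, 0, 1.5, 0, 0.4], [0, 0, 1.5, 0, 0.4], [0, 0, 1.5, 0, 0.4], [0, 0, 1.35, 0, 0.4]]
  ]
}}

```text
time_s: 12.0
tcp_pos: [0.5546, -0.2326, 0.1035]
orientation: [-3.141, 0.001, 0.087]
contact_force: [0.2, -0.2, -0.2]
finger_gap: 0.0514
finger_force: 0.0
```

{"fn": "send_rows", "kwargs": {
  "rows": [
    [[0, 0, 0, 0, 0.4], [0, 0, 0, 0, 0.6], [0, 0, 0, 0, 0.8], [0, 0, 0, 0, 1], [0, 0, 0, 0, 1]]
  ]
}}

```text
time_s: 12.62
tcp_pos: [0.5551, -0.2328, 0.1054]
orientation: [3.141, -0.001, 0.087]
contact_force: [0.4, 0.2, 4.9]
finger_gap: 0.0288
finger_force: 40.1
```

{"fn": "send_rows", "kwargs": {
  "rows": [
    [[0, 0, 0, 0, 1], [0, 0, -1, 0, 1], [0, 0, -3, 0, 1], [0, 0, -4, 0, 1], [0, 0, -4, 0, 1]]
  ]
}}

```text
time_s: 13.25
tcp_pos: [0.5544, -0.2326, 0.2262]
orientation: [-3.141, 0.001, 0.087]
contact_force: [-0.4, -0.1, -1.6]
finger_gap: 0.0291
finger_force: 39.5
```

{"fn": "send_rows", "kwargs": {
  "rows": [
    [[0, -3.5, -3, 0, 1], [0, -4, -2, 0, 1], [0.5, -4, 0, 0, 1], [0.5, -4, 0, 0, 1], [0.2, -3, 0, 3, 1]]
  ]
}}

```text
time_s: 13.88
tcp_pos: [0.5504, -0.0454, 0.2753]
orientation: [-3.141, -0.0, 0.035]
contact_force: [0.1, -0.2, 0.2]
finger_gap: 0.0292
finger_force: 39.6
```

{"fn": "send_rows", "kwargs": {
  "rows": [
    [[0, 0, 0, 0, 1], [0, 0, 0, 0, 1], [0, 0, 0, 0, 1], [0, 0, 0, 0, 1], [0, 0, 0, 0, 1]]
  ]
}}

```text
time_s: 14.5
tcp_pos: [0.5506, -0.0479, 0.2748]
orientation: [3.142, 0.0, 0.034]
contact_force: [0.5, 0.5, -0.7]
finger_gap: 0.029
finger_force: 39.7
```

Run:
```python
from h import *
st();w=cam('wrist','w5.png');st()
import pickle;pickle.dump(w,open('w5.pkl','wb'))
for n,p in(('sock',[.5912,.0552,.122]),('dial',[.5945,-.0368,.118]),('c',[.593,.0042,.11])):print(n,proj(w,p))
```

```text
14.5 [ 0.5506 -0.0479  0.2748] [1.80e+02 1.00e-02 1.94e+00] 0.029049254751174616 [ 0.5  0.5 -0.7] [-0.04  0.37  0.06  1.73 -0.03  1.05 -1.51]
14.55 [ 0.5506 -0.0477  0.2748] [-180.      0.      1.95] 0.02882441695517744 [-0.2 -0.3 -0.9] [-0.04  0.37  0.06  1.73 -0.03  1.05 -1.51]
sock [[181.8050692  164.73597484]]
dial [[305.26335251 163.73808558]]
c [[252.8193075  162.49013491]]
```

View pics/w5.png

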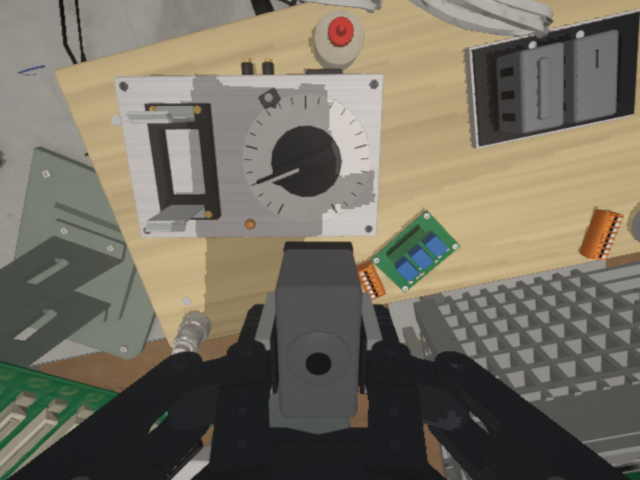

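The wrist view shows the tester: panel screws at about (124,86), (374,85), (369,229) and (144,230), the black socket block at (150–218, 103–220), and the dial disc at (306,161). The held relay is at (318,330). Next I'll measure these numerically.

Run:
```python
from h import *
import pickle;c=pickle.load(open('w5.pkl','rb'));g=cv2.cvtColor(c['pixels'],cv2.COLOR_BGR2GRAY)
S=[]
for x,y in((124,86),(374,85),(369,229),(144,230)):
    w=g[y-6:y+7,x-6:x+7].astype(float);m=np.clip(np.percentile(w,60)-30-w,0,None);yy,xx=np.mgrid[-6:7,-6:7]
    u=(x+(m*xx).sum()/m.sum(),y+(m*yy).sum()/m.sum());p=ray(c,u,.111)[:2];S.append(p);print(np.round(u,1),np.round(p,4))
S=np.array(S);ctr=S.mean(0);e=S[0]+S[3]-S[1]-S[2];f=S[0]+S[1]-S[2]-S[3]
print('ctr',ctr,'yaw',np.degrees(np.arctan2(-e[0],e[1])),np.degrees(np.arctan2(f[1],f[0])),'sides',np.linalg.norm(e)/2,np.linalg.norm(f)/2)
# socket block outline z=.122
m=(g<75).astype(np.uint8);n,l,s,cc=cv2.connectedComponentsWithStats(m)
for i in range(1,n):
    if s[i,4]>600 and s[i,1]<230 and 130<s[i,0]<400: print(s[i],cc[i])
b=[ray(c,u,.122)[:2] for u in((146,106),(209,102),(219,219),(153,221))];print('block approx',np.mean(b,0))
i=l[161,306];mm=(l==i).astype(np.uint8);k,_=cv2.findContours(mm,0,2);h=max(k,key=cv2.contourArea);print('dial',cv2.minEnclosingCircle(h),cv2.fitEllipse(h))
# inner socket floor
im=g[110:225,140:225];print(im[::6,::4])
```

```text
[123.2  85.9] [0.6451 0.097 ]
[373.6  84. ] [ 0.6526 -0.0849]
[368.3 228.5] [ 0.5426 -0.0896]
[146.  231.5] [0.5339 0.0932]
ctr [0.59355857 0.00393574] yaw 2.5427134061358023 2.1908329598997667 sides 0.1824741855831364 0.11064459458860174
[ 145  104   76  116 3467] [186.60888376 161.67753101]
[ 256  126   82   71 3656] [304.38293217 161.16384026]
block approx [0.59109695 0.05512058]
dial ((295.0593566894531, 162.82981872558594), 43.959983825683594) ((302.10882568359375, 161.5385284423828), (66.2712631225586, 77.10005187988281), 79.80085754394531)
[[185 164  82 131 129 138 139 137 137 136 136 137 137 132 124 104  48  44
  134 136 136 136]
 [148 146 147 146 144 146 146 112 127 137 137 136 132 132  49  48  49  43
  112 134 134 136]
 [172 173 166 165 166 161 165 149 100  84  76  73  58  53  47  46  47  44
  101 136 136 136]
 [183 182  90  58  58  55  53  64  63  71  72  72  70  56  54  46  49  45
   70 133 133 133]
 [183 183 151  59  59  50  51 185 185 184 185 185 167 135 135  48  46  45
   50 135 135 135]
 [184 184 180  59  59  52  48 183 186 186 186 186 169 137 136  57  48  46
   43 13
[... 613 characters left out ...]
2 183 182 164 133 133  77  46
   46  40 132 132]
 [185 186 186 187 158  59  56  48  74 187 187 188 188 169 138 138 113  45
   45  40 135 138]
 [182 182 183 183 180  58  58  52  49  90  85  85  85  86  86  81  66  46
   45  42 131 134]
 [182 181 181 181 182  59  56  49  51  48  49  52  51  48  46  47  46  47
   46  42 112 134]
 [187 187 186 187 188  78  58  76 110 112 110 110 109 109 107 109  73  46
   45  42 102 136]
 [181 182 182 182 182 114 112 112 112 111 112 110 109 111 105 134 117 123
   51  45  71 134]
 [185 186 182 115 112 113 112 112 111 110 108 111 106  71  75  74  67  72
   48  48 132 137]
 [183 183 155 153 154 153 156 154 128 126 127 125 184 184 138 135 135 135
  133 136 135 136]]
```

Run:
```python
from h import *
import pickle;c=pickle.load(open('w5.pkl','rb'));g=cv2.cvtColor(c['pixels'],cv2.COLOR_BGR2GRAY)
w=g[348:380,300:336];m=(w<40).astype(np.uint8);n,l,s,cc=cv2.connectedComponentsWithStats(m)
for i in range(1,n):
    if s[i,4]>100:
        u=cc[i]+[300,348];print(u,s[i,4],ray(c,u,.2748+.0188)[:2])
# relay top edges: left/right by gradient along rows
for r in (340,380,400):
    d=np.abs(np.diff(g[r].astype(int)));xs=[x for x in range(265,375) if d[x]>18];print(r,xs)
for col in(300,318,340):
    d=np.abs(np.diff(g[:,col].astype(int)));print(col,[y for y in range(235,440) if d[y]>18])
plan((.5913,.055,.22),2.2,5,None,1)
```

```text
[318.02570093 363.36214953] 428 [ 0.54998783 -0.04782264]
340 [268, 269, 270, 276, 359, 365, 366, 367]
380 [278, 357]
400 [268, 367, 368]
300 [240, 241, 248, 429, 430]
318 [240, 241, 351, 352, 374, 433]
340 [235, 240, 241, 242, 428, 429]
[[0.88, -2.03, 1.1, -0.0, 1.0], [0.88, -2.02, 1.09, -0.0, 1.0], [0.89, -2.03, 1.1, -0.0, 1.0], [0.88, -2.02, 1.09, -0.0, 1.0], [0.89, -2.03, 1.1, -0.2, 1.0]]
```

{"fn": "send_rows", "kwargs": {
  "rows": [
    [[2.5, 0, 0, 0, 1], [1.98, -1.2, 0, -0.3, 1], [0, -3, 0, 0, 1], [0, -3, 0, 0, 1], [0, -2.95, 0, 0, 1]]
  ]
}}

```text
time_s: 15.18
tcp_pos: [0.5914, 0.0564, 0.2747]
orientation: [-3.142, 0.0, 0.04]
contact_force: [1.8, -0.3, -1.4]
finger_gap: 0.029
finger_force: 39.7
```

{"fn": "send_rows", "kwargs": {
  "rows": [
    [[0, 0, 2, 0, 1], [0, 0, 2, 0, 1], [0, 0, 1, 0, 1], [0, 0, 0, 0, 1], [0, 0, 0, 0, 1]]
  ]
}}

```text
time_s: 15.8
tcp_pos: [0.5919, 0.0555, 0.2255]
orientation: [-3.141, -0.001, 0.04]
contact_force: [0.3, -0.4, 0.0]
finger_gap: 0.0289
finger_force: 39.7
```

Run:
```python
from h import *
st();w=cam('wrist','w6.png');st();t=cam('top','t6.png')
g=cv2.cvtColor(w['pixels'],cv2.COLOR_BGR2GRAY)
print(proj(w,[.5913,.055,.2248+.0188-.0005]))
# brackets' projected positions
for x in(.032,-.032):
  for z in(.122,.166):
    for y in(-.013,.013): print(x,z,y,proj(w,[.5913+x,.055+y,z]))
a=np.radians(2.2)
plan((.5919,.0551,.165),2.2,5,None,1)
```

```text
15.8 [0.5919 0.0555 0.2255] [-1.7999e+02 -6.0000e-02  2.2700e+00] 0.028919875740876882 [ 0.3 -0.4  0. ] [-0.2   0.48  0.04  1.69 -0.02  0.97 -1.68]
15.85 [0.5919 0.0555 0.2256] [-1.7999e+02 -7.0000e-02  2.2700e+00] 0.029037181738384855 [-0.5  0.1 -0.5] [-0.2   0.47  0.04  1.69 -0.02  0.97 -1.68]
[[319.65398873 360.97539695]]
0.032 0.122 -0.013 [[341.33589482 196.72919412]]
0.032 0.122 0.013 [[300.23877443 195.13800637]]
0.032 0.166 -0.013 [[346.43886552 215.29714811]]
0.032 0.166 0.013 [[296.43578546 213.39420995]]
-0.032 0.122 -0.013 [[335.78872782 287.98531284]]
-0.032 0.122 0.013 [[297.98213742 286.6459728 ]]
-0.032 0.166 -0.013 [[339.31660227 322.64065607]]
-0.032 0.166 0.013 [[294.10165136 321.09505789]]
[[0.0, 0.01, 1.21, 0.0, 1.0], [0.0, 0.01, 1.21, 0.0, 1.0], [0.0, 0.01, 1.21, 0.0, 1.0], [0.0, 0.01, 1.21, 0.0, 1.0], [0.0, 0.01, 1.22, 0.1, 1.0]]
```

View pics/w6.png

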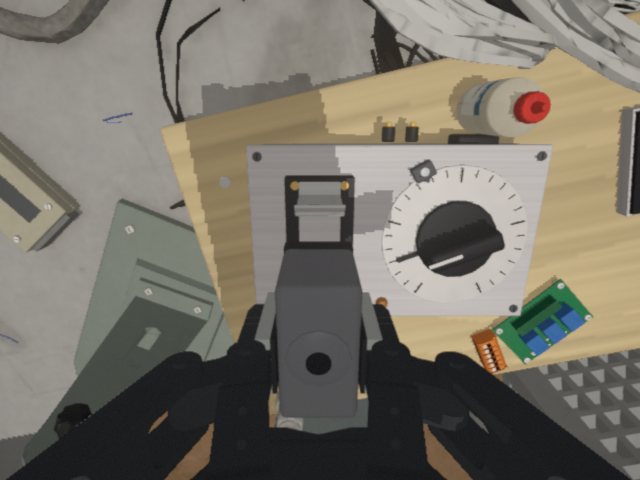

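The back bracket shows at (295–346, 208–215), exactly as projected, and the relay is about 0.5 mm too far left. I'll correct that and descend.

{"fn": "send_rows", "kwargs": {
  "rows": [
    [[0, 0.05, 1.2, 0, 1], [0, 0, 1.5, 0, 1], [0, 0, 1.5, 0, 1], [0, 0, 1.2, 0, 1], [0, 0, 0.5, 0, 1]]
  ]
}}

```text
time_s: 16.52
tcp_pos: [0.591, 0.0551, 0.1646]
orientation: [3.141, 0.002, 0.04]
contact_force: [0.5, 0.5, -1.3]
finger_gap: 0.0293
finger_force: 39.7
```

{"fn": "send_rows", "kwargs": {
  "rows": [
    [[0, 0, 0.2, 0, 1], [0, 0, 0.2, 0, 1], [0, 0, 0.2, 0, 1], [0, 0, 0.2, 0, 1], [0, 0, 0.2, 0, 1]]
  ]
}}

```text
time_s: 17.15
tcp_pos: [0.5915, 0.0551, 0.1558]
orientation: [-3.142, -0.0, 0.04]
contact_force: [-0.9, 0.0, -0.1]
finger_gap: 0.0291
finger_force: 39.7
```

{"fn": "send_rows", "kwargs": {
  "rows": [
    [[0, 0, 0.1, 0, 1], [0, 0, 0.1, 0, 1], [0, 0, 0.1, 0, 1], [0, 0, 0.1, 0, 1], [0, 0, 0.1, 0, 1]]
  ]
}}

```text
time_s: 17.77
tcp_pos: [0.5915, 0.0551, 0.1522]
orientation: [-3.141, -0.001, 0.04]
contact_force: [-7.6, -1.5, 23.4]
finger_gap: 0.0292
finger_force: 42.5
```

{"fn": "send_rows", "kwargs": {
  "rows": [
    [[0, 0, 0, 0, 1], [0, 0, 0, 0, 1], [0, 0, 0, 0, 1], [0, 0, 0, 0, 1], [0, 0, 0, 0, 1]]
  ]
}}

```text
time_s: 18.4
tcp_pos: [0.5915, 0.0551, 0.1523]
orientation: [-3.141, -0.001, 0.04]
contact_force: [-4.8, -0.2, 14.9]
finger_gap: 0.0294
finger_force: 41.8
```

Contact came at the expected home height with about 20 N. Releasing and retreating.

{"fn": "send_rows", "kwargs": {
  "rows": [
    [[0, 0, 0, 0, 0.5], [0, 0, 0, 0, 0.4], [0, 0, 0, 0, 0.3], [0, 0, 0, 0, 0.3], [0, 0, 0, 0, 0.3]]
  ]
}}

```text
time_s: 19.02
tcp_pos: [0.5914, 0.0551, 0.1507]
orientation: [3.142, 0.0, 0.04]
contact_force: [0.4, 0.2, 0.0]
finger_gap: 0.0595
finger_force: 0.0
```

{"fn": "send_rows", "kwargs": {
  "rows": [
    [[0, 0, -1, 0, 0.3], [0, 0, -2, 0, 0.3], [0, 0, -3, 0, 0.3], [0, 0, -3, 0, 0.3], [0, 0, -2, 0, 0.3]]
  ]
}}

```text
time_s: 19.65
tcp_pos: [0.5918, 0.0551, 0.2631]
orientation: [-3.141, -0.002, 0.04]
contact_force: [0.4, 0.0, -0.2]
finger_gap: 0.0597
finger_force: 0.0
```

{"fn": "send_rows", "kwargs": {
  "rows": [
    [[0, 2, 0, 0, 0.3], [0, 3, 0, 0, 0.3], [0, 3, 0, 0, 0.3], [0, 0, 0, 0, 0.3], [0, 0, 0, 0, 0.3]]
  ]
}}

```text
time_s: 20.27
tcp_pos: [0.5943, -0.0251, 0.2603]
orientation: [-3.141, 0.001, 0.039]
contact_force: [-0.9, -0.0, 0.1]
finger_gap: 0.0602
finger_force: 0.0
```

Run:
```python
from h import *
import pickle
st();w=cam('wrist','w7.png');st();t=cam('top','t7.png');s=cam('scene','s7.png');pickle.dump((w,t,s),open('7.pkl','wb'))
for n,c in(('w',w),('t',t),('s',s)):
    u=proj(c,[.5913,.055,.171])[0];g=cv2.cvtColor(c['pixels'],cv2.COLOR_BGR2GRAY);r=18 if n=='w' else 8
    x,y=np.round(u).astype(int);p=g[max(0,y-r):y+r+1,x-r:x+r+1];print(n,u,p.min(),np.median(p))
    m=(p<(p.min()+np.median(p))/2).astype(np.uint8);k,l,q,cc=cv2.connectedComponentsWithStats(m)
    for i in range(1,k):
        v=cc[i]+[x-r,max(0,y-r)]
        if q[i,4]>4: print(' ',v,q[i,4],ray(c,v,.171))
d=proj(w,[.595,-.037,.14])[0];print(d)
```

```text
20.27 [ 0.5943 -0.0251  0.2603] [-1.7998e+02  5.0000e-02  2.2500e+00] 0.06016738512017093 [-0.9 -0.   0.1] [-0.07  0.45  0.06  1.64 -0.03  1.06 -1.54]
20.32 [ 0.5944 -0.0244  0.2604] [-1.7997e+02  4.0000e-02  2.3100e+00] 0.05992890985480947 [ 0.3  0.4 -0.3] [-0.07  0.45  0.06  1.64 -0.03  1.06 -1.54]
w [189.30927238 249.94551273] 36 80.0
  [188.79084967 250.50326797] 153 [0.59091447 0.05534938 0.171     ]
t [212.97788605 209.25109934] 47 63.0
s [196.18852353 256.0701102 ] 43 77.0
  [196.88235294 256.58823529] 17 [0.58971764 0.05460276 0.171     ]
[335.04456755 234.01789356]
```

The boss measures (.5909, .0553) against the socket at (.5913, .0550), at the home height. Next I'll find the dial's pointer and mark angles.

```bash
cat > dial.py <<'E'
from h import *
C=np.array([.5949,-.0370])
def prof(c,r0,r1,z,C=C):
    g=cv2.cvtColor(c['pixels'],cv2.COLOR_BGR2GRAY);A=np.arange(0,360,1.);R=np.linspace(r0,r1,12)
    P=np.array([[C[0]+r*np.cos(np.radians(a)),C[1]+r*np.sin(np.radians(a)),z] for a in A for r in R])
    u=proj(c,P).astype(np.float32)
    v=cv2.remap(g,u[:,0].reshape(len(A),-1),u[:,1].reshape(len(A),-1),cv2.INTER_LINEAR);return A,v.astype(float)
E
python3 - <<'E'
from dial import *
import pickle
w,t,s=pickle.load(open('7.pkl','rb'))
A,v=prof(w,.031,.039,.112);m=v.mean(1);print('pointer band',[(int(a),int(x)) for a,x in zip(A,m) if x<np.median(m)-25])
A,v=prof(w,.0445,.0485,.115);m=v.mean(1);print('mark band',[(int(a),int(x)) for a,x in zip(A,m) if x<105])
A,v=prof(w,.017,.022,.140);m=v.mean(1);print(m[::6].astype(int))
A,v=prof(w,.017,.025,.118);m=v.max(1);print('white line',[(int(a),int(x)) for a,x in zip(A,m) if x>110])
# plate centre: bright pixels
g=cv2.cvtColor(w['pixels'],cv2.COLOR_BGR2GRAY);
for z in(.112,):
  for r in(.028,.049,.051):
    a,v=prof(w,r,r+.0005,z);print(r,v.mean(1)[::15].astype(int))
E
```

```text
pointer band [(112, 85), (113, 55), (114, 43), (115, 41), (116, 49), (117, 77), (118, 112)]
mark band [(3, 103), (26, 99), (27, 98), (29, 104), (30, 91), (31, 81), (32, 85), (33, 98), (39, 103), (76, 98)]
[ 43  43  42  43  42  41  42  41  40  41  40  40  38  38  38  38  39  40
  66 134  46  55  97 104 110 144 178 180 181 186 189 189 186 186 186 185
 179 171 165 156 147 130 114 102  91  71  64  55  48  48  49  48  46  45
  44  43  45  45  45  44]
white line [(128, 126), (129, 132), (130, 137), (131, 137), (132, 137), (133, 136), (134, 136), (135, 136), (136, 135), (137, 135), (138, 137), (139, 135), (140, 131), (141, 125), (142, 112)]
0.028 [138 138 139 138 138 137 137 136  65 102 127 172 146 135 152 155 151 148
 165 131 135 132 135 141]
0.049 [191 138  61 133 133 130 132 128 130 131 131 183 186 186 187 185 184 188
 190 190 184 182 192 191]
0.051 [175 130 110 127 127 126 128 126 126 130 133 183 183 185 187 183 185 187
 188 185 190 188 187 186]
```

Run:
```python
from dial import *
import pickle
w,t,s=pickle.load(open('7.pkl','rb'))
for z in(.115,.118):
  for r in(.040,.043,.0445,.046,.048,.050,.052,.054):
    A,v=prof(w,r,r+.001,z);m=v.mean(1);print(z,r,m[14:50:2].astype(int))
# skirt boundary at z .118 radial transition, all angles where white outside
g=cv2.cvtColor(w['pixels'],cv2.COLOR_BGR2GRAY)
m=(g<70).astype(np.uint8);n,l,st_,cc=cv2.connectedComponentsWithStats(m);u=np.round(proj(w,[*C,.14])[0]).astype(int);i=l[u[1],u[0]];print(u,st_[i],cc[i])
for z,r0,r1 in((.112,.046,.053),):
  A,v=prof(w,r0,r1,z)
  print(v[180:330:10].astype(int))
# bar top white line: direct mask near bar top
hsv=(g>105)&(cv2.morphologyEx(m,cv2.MORPH_CLOSE,np.ones((9,9)))>0)
ys,xs=np.nonzero(hsv[u[1]-45:u[1]+45,u[0]-45:u[0]+45]);pts=np.c_[xs+u[0]-45,ys+u[1]-45].astype(np.float32)
print(len(pts),pts.min(0),pts.max(0))
if len(pts)>5:
  vx,vy,x0,y0=cv2.fitLine(pts,cv2.DIST_HUBER,0,.01,.01).ravel();a=ray(w,(x0-10*vx,y0-10*vy),.14);b=ray(w,(x0+10*vx,y0+10*vy),.14);print('line',a,b,np.degrees(np.arctan2(*(a-b)[[1,0]])))
```

```text
0.115 0.04 [140 139 140 141 141 141 142 142 142 141 141 139 139 138 138 138 139 139]
0.115 0.043 [120 137 141 142 142 141 120 139 141 141 141 139 121 132 139 138 138 139]
0.115 0.0445 [107 137 140 141 141 140 107 135 128 123 140 140 104 127 138 138 140 139]
0.115 0.046 [105 135 140 141 141 140 103 124  84  72 125 138 113 130 138 138 139 140]
0.115 0.048 [123 138 141 140 139 108  77  66  60  58  64  79  82 130 136 137 137 138]
0.115 0.05 [130 134 131 129 129  69  61  62  86 101  76  61  61 115 127 126 128 127]
0.115 0.052 [130 131 130 130 128  74  62  73 126 126 116  63  65 125 129 127 127 127]
0.115 0.054 [130 129 128 129 129  86  62  70 126 128 106  62  65 125 130 130 128 127]
0.118 0.04 [140 140 140 141 141 141 141 141 142 141 140 139 139 138 138 138 139 139]
0.118 0.043 [130 138 141 142 142 141 130 141 142 142 140 139 125 137 139 138 139 137]
0.118 0.0445 [105 138 140 141 141 139 104 139 132 135 141 137  94 135 138 139 139 138]
0.118 0.046 [105 136 140 141 141 140  98 129  86  94 136 138  99 136 138 138 139 139]
0.118 0.048 [114 139 141 141 139 117  79  71  59  59  77  97  95 135 
[... 530 characters left out ...]
186 186 185]
 [190 190 190 189 185 180 181 184 184 185 185 185]
 [193 193 193 192 191 188 186 186 185 185 185 184]
 [188 188 189 191 189 185 184 185 186 186 185 185]
 [161 152 162 176 188 188 187 188 187 186 186 187]
 [195 194 194 194 193 189 187 185 185 185 185 185]
 [193 193 193 193 194 191 188 187 188 189 189 189]
 [196 195 196 195 193 190 187 187 188 188 188 188]
 [193 193 193 194 194 191 187 187 188 188 188 187]
 [164 160 167 173 183 185 180 181 190 192 192 192]
 [198 199 199 199 199 197 190 188 191 191 192 192]
 [142 142 142 142 143 144 143 150 164 185 190 192]]
88 [296. 232.] [329. 246.]
line [ 0.58723358 -0.01758381  0.14      ] [ 0.59210669 -0.030918    0.14      ] 110.0753388466856
```

Run:
```python
from dial import *
st()
s=robot.observe();q=(np.r_[s['tcp_pos'][:2],.17],112.2)
plan((.5949,-.0370,.142),112.2,5,q,.6)
```

```text
20.43 [ 0.5945 -0.024   0.2606] [-1.7998e+02  2.0000e-02  2.3600e+00] 0.06007152104030053 [-0.4 -0.4  0.3] [-0.08  0.45  0.06  1.64 -0.03  1.06 -1.54]
[[-0.24, -0.09, 0.56, -0.0, 0.6], [-0.25, -0.09, 0.56, -0.0, 0.6], [-0.24, -0.09, 0.56, -0.0, 0.6], [-0.25, -0.09, 0.56, -0.0, 0.6], [-0.24, -0.1, 0.56, -0.0, 0.6]]
```

{"fn": "send_rows", "kwargs": {
  "rows": [
    [[0, 0, 0, -10, 0.6], [0, 0, 0, -10, 0.6], [0, 0, 0, -10, 0.6], [0, 0, 0, -10, 0.6], [0, 0, 0, -10, 0.6]]
  ]
}}

```text
time_s: 21.05
tcp_pos: [0.5946, -0.024, 0.2608]
orientation: [-3.141, -0.0, 0.92]
contact_force: [-0.4, 0.0, -0.9]
finger_gap: 0.0341
finger_force: 0.0
```

{"fn": "send_rows", "kwargs": {
  "rows": [
    [[0, 0, 0, -10, 0.6], [0, 0, 0, -10, 0.6], [0, 0, 0, -10, 0.6], [0, 0, 0, -10, 0.6], [0, 0, 0, -10, 0.6]]
  ]
}}

```text
time_s: 21.68
tcp_pos: [0.5946, -0.024, 0.2607]
orientation: [-3.142, -0.0, 1.792]
contact_force: [-0.6, -0.2, -0.4]
finger_gap: 0.0344
finger_force: 0.0
```

{"fn": "send_rows", "kwargs": {
  "rows": [
    [[-1.2, 0.5, 2, -10, 0.6], [0, 0, 2, 0, 0.6], [0, 0, 2, 0, 0.6], [0, 0, 2, 0, 0.6], [0, 0, 0, 0, 0.6]]
  ]
}}

```text
time_s: 22.3
tcp_pos: [0.6012, -0.0349, 0.1795]
orientation: [-3.139, -0.001, 1.961]
contact_force: [-0.6, -0.5, 0.3]
finger_gap: 0.0341
finger_force: 0.0
```

Run:
```python
from dial import *
st()
plan((.5949,-.0370,.142),112.2,5,None,.6)
```

```text
22.3 [ 0.6012 -0.0349  0.1795] [-1.7986e+02 -7.0000e-02  1.1235e+02] 0.0340763737172729 [-0.6 -0.5  0.3] [ 0.24  0.56 -0.4   1.71  0.26  0.93  0.12]
[[0.01, -0.13, 0.75, 0.0, 0.6], [0.01, -0.13, 0.75, 0.0, 0.6], [0.01, -0.13, 0.75, 0.0, 0.6], [0.01, -0.14, 0.75, 0.0, 0.6], [0.01, -0.13, 0.75, 0.1, 0.6]]
```

{"fn": "send_rows", "kwargs": {
  "rows": [
    [[0, -0.35, 0, 0, 0.6], [0, -0.3, 0, 0, 0.6], [0, 0, 1.2, 0, 0.6], [0, 0, 1.3, 0, 0.6], [0, 0, 1.25, 0, 0.6]]
  ]
}}

```text
time_s: 22.92
tcp_pos: [0.5958, -0.038, 0.142]
orientation: [-3.141, -0.0, 1.96]
contact_force: [-0.0, -0.6, -0.6]
finger_gap: 0.0343
finger_force: 0.0
```

{"fn": "send_rows", "kwargs": {
  "rows": [
    [[0, 0, 0, 0, 0.6], [0, 0, 0, 0, 0.6], [0, 0, 0, 0, 0.7], [0, 0, 0, 0, 0.8], [0, 0, 0, 0, 1]]
  ],
  "squeeze": 40
}}

```text
time_s: 23.55
tcp_pos: [0.5961, -0.038, 0.1438]
orientation: [3.141, 0.0, 1.96]
contact_force: [-1.1, 0.5, 4.7]
finger_gap: 0.0121
finger_force: 41.0
```

{"fn": "send_rows", "kwargs": {
  "rows": [
    [[0, 0, 0, 0, 1], [0, 0, 0, 0, 1], [0, 0, 0, 0, 1], [0, 0, 0, 0, 1], [0, 0, 0, 0, 1]]
  ]
}}

```text
time_s: 24.18
tcp_pos: [0.5961, -0.038, 0.1438]
orientation: [3.141, 0.0, 1.96]
contact_force: [-2.6, -0.5, 6.0]
finger_gap: 0.0118
finger_force: 41.2
```

```bash
python3 -c "
from dial import *
st()
print(robot.observe()['ft_torque'])"
```

```text
24.18 [ 0.5961 -0.038   0.1438] [1.7998e+02 2.0000e-02 1.1228e+02] 0.011794848119997044 [-2.6 -0.5  6. ] [ 0.23  0.59 -0.39  1.77  0.29  0.84  0.1 ]
[-0.04814242  0.3677576   0.00808665]
```

{"fn": "send_rows", "kwargs": {
  "rows": [
    [[0, 0, 0, 7, 1], [0, 0, 0, 7, 1], [0, 0, 0, 7, 1], [0, 0, 0, 7, 1], [0, 0, 0, 7, 1]]
  ]
}}

```text
time_s: 24.8
tcp_pos: [0.5957, -0.038, 0.1438]
orientation: [-3.141, 0.0, 1.345]
contact_force: [-4.5, 0.1, 6.8]
finger_gap: 0.0118
finger_force: 41.5
```

{"fn": "send_rows", "kwargs": {
  "rows": [
    [[0, 0, 0, 7, 1], [0, 0, 0, 7, 1], [0, 0, 0, 7, 1], [0, 0, 0, 7, 1], [0, 0, 0, 7, 1]]
  ]
}}

```text
time_s: 25.42
tcp_pos: [0.5952, -0.0378, 0.1437]
orientation: [-3.141, 0.001, 0.734]
contact_force: [-4.4, 1.0, 8.5]
finger_gap: 0.0119
finger_force: 41.6
```

```bash
cat > meas.py <<'E'
from dial import *
st()
for n in('wrist','top','scene'):
    c=cam(n,None)
    A,v=prof(c,.031,.038,.112);m=v.mean(1);k=np.arange(10,125);md=np.median(m[k]);wt=np.clip(md-40-m[k],0,None);print(n,'ptr',(A[k]*wt).sum()/max(wt.sum(),1),[(int(a),int(x)) for a,x in zip(A[k],m[k]) if x<md-40][:25])
    A,v=prof(c,.0465,.0495,.115);m=v.mean(1);k=np.arange(15,50);wt=np.clip(95-m[k],0,None);print('   mark',(A[k]*wt).sum()/max(wt.sum(),1))
E
python3 meas.py
```

```text
25.43 [ 0.5952 -0.0378  0.1437] [-1.7995e+02  5.0000e-02  4.2060e+01] 0.011922558268556132 [-4.4  1.   8.5] [ 0.01  0.57 -0.04  1.78  0.03  0.8  -0.88]
wrist ptr 41.62838170191835 [(39, 94), (40, 51), (41, 47), (42, 46), (43, 47), (44, 79)]
   mark 30.387820512820507
top ptr 0.0 []
   mark 31.65165539337843
scene ptr 17.46307715445932 [(10, 46), (11, 46), (12, 46), (13, 46), (14, 47), (15, 49), (16, 52), (17, 56), (18, 62), (19, 69), (20, 76), (21, 83), (22, 90), (35, 94), (36, 88), (37, 83), (38, 81), (39, 82), (40, 87), (41, 94)]
   mark 29.848470476642166
```

{"fn": "send_rows", "kwargs": {
  "rows": [
    [[0, 0, 0, 4, 1], [0, 0, 0, 4, 1], [0, 0, 0, 2.7, 1], [0, 0, 0, 0, 1], [0, 0, 0, 0, 1]]
  ]
}}

```text
time_s: 26.2
tcp_pos: [0.5951, -0.0377, 0.1437]
orientation: [-3.141, 0.001, 0.551]
contact_force: [-5.7, 1.3, 8.8]
finger_gap: 0.0121
finger_force: 41.7
```

{"fn": "send_rows", "kwargs": {
  "rows": [
    [[0, 0, 0, 0, 0.6], [0, 0, 0, 0, 0.6], [0, 0, 0, 0, 0.6], [0, 0, 0, 0, 0.6], [0, 0, 0, 0, 0.6]]
  ]
}}

```text
time_s: 26.82
tcp_pos: [0.5961, -0.038, 0.1433]
orientation: [-3.142, 0.0, 0.551]
contact_force: [0.0, -0.0, 0.2]
finger_gap: 0.0339
finger_force: 0.0
```

{"fn": "send_rows", "kwargs": {
  "rows": [
    [[0, 0, -1.5, 0, 0.6], [0, 0, -2, 0, 0.6], [0, 0, -3, 0, 0.6], [0, 0, -3, 0, 0.6], [0, 0, -2, 0, 0.6]]
  ]
}}

```text
time_s: 27.45
tcp_pos: [0.5965, -0.038, 0.2611]
orientation: [3.14, -0.002, 0.551]
contact_force: [0.1, -0.2, -0.4]
finger_gap: 0.0343
finger_force: 0.0
```

{"fn": "send_rows", "kwargs": {
  "rows": [
    [[0, 0, 0, 0, 0.6], [0, 0, 0, 0, 0.6], [0, 0, 0, 0, 0.6], [0, 0, 0, 0, 0.6], [0, 0, 0, 0, 0.6]]
  ]
}}

```text
time_s: 28.08
tcp_pos: [0.5959, -0.0379, 0.2579]
orientation: [-3.141, 0.001, 0.551]
contact_force: [0.1, 0.2, -0.7]
finger_gap: 0.0343
finger_force: 0.0
```

```bash
python3 meas.py
python3 - <<'E'
from dial import *
w=cam('wrist','w9.png')
for r in(.031,.036,.041,.043,.0445,.046,.048,.052,.054):
    A,v=prof(w,r,r+.001,.114);m=v.mean(1);print(r,m[18:46:2].astype(int))
c=w;u=proj(c,[.5913,.055,.171])[0];g=cv2.cvtColor(c['pixels'],cv2.COLOR_BGR2GRAY);x,y=np.round(u).astype(int);p=g[y-15:y+16,max(x-15,0):x+16]
if p.size:
    m=(p<(p.min()+np.median(p))/2).astype(np.uint8);k,l,q,cc=cv2.connectedComponentsWithStats(m)
    for i in range(1,k):
        if q[i,4]>30: print('boss',ray(c,cc[i]+[max(x-15,0),y-15],.171))
E
```

```text
28.07 [ 0.5959 -0.0379  0.2579] [-1.7998e+02  3.0000e-02  3.1580e+01] 0.03427651866178927 [ 0.1  0.2 -0.7] [-0.03  0.45  0.02  1.64 -0.01  1.05 -1.02]
wrist ptr 31.063199711087037 [(29, 71), (30, 48), (31, 42), (32, 46), (33, 65)]
   mark 30.621785881252926
top ptr 34.807575757575755 [(20, 93), (21, 89), (22, 85), (23, 81), (24, 78), (25, 75), (26, 72), (27, 71), (28, 71), (29, 73), (30, 75), (31, 75), (32, 74), (33, 71), (34, 67), (35, 62), (36, 58), (37, 56), (38, 55), (39, 58), (40, 63), (41, 67), (42, 71), (43, 74), (44, 78)]
   mark 30.78731404283145
scene ptr 14.940371456500488 [(10, 47), (11, 50), (12, 54), (13, 58), (14, 64), (15, 70), (16, 77), (17, 83), (18, 89), (25, 86), (26, 81), (27, 78), (28, 79), (29, 82), (30, 88)]
   mark 32.39652745190052
0.031 [141 141 141 141 139  98  49  48 102 140 141 142 141 141]
0.036 [140 141 141 142 142 117  50  45 115 142 141 141 141 141]
0.041 [142 143 142 143 142 133  69  62 128 142 141 140 141 140]
0.043 [142 141 142 143 123 135 139 135 142 142 125 127 141 140]
0.0445 [141 142 142 142 117 131 126 122 141 142 121 121 140 140]
0.046 [142 142 142 141 119 120  77  71 122 139 125 123 140 140]
0.048 [141 141 140  98  72  63  60  59  62  72  81 128 139 139]
0.052 [131 131 130  75  63  99 128 129 108  62  68 127 131 129]
0.054 [130 129 130  82  62  79 128 130  93  62  77 129 131 131]
boss [0.59093593 0.0549973  0.171     ]
```

The pointer is at 31.1° and the mark's nose at about 31°. The relay is still home and the gripper is clear of everything. Handing in.

```bash
python3 -c "
from bench import robot
print(robot.finish_job())"
```

```text
the job is handed in; nothing more can be done
None
```

The boss relay is fully home and upright in the tester's socket, the dial pointer is at the set mark to within about 1°, and the job is handed in, though no verdict came back; I did not re-measure the other relays and bystanders at the end.

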